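Take the small egg out of the egg cooker with the tongs

ROBOT

A 7-joint arm with a two-finger parallel gripper is mounted at the origin on a cart in front of the work surface, level with it; the furniture and walls round the work are solid. World frame = base frame: x ahead of the robot, y to its left, z up, the work surface at z = 0. Lengths are in m, angles in rad, forces in N, time in s.
With the tool pointing down it reaches from about 0.425 to 0.925 m from the base axis. Payload 6.8 kg.
Tool frame: the origin (TCP) lies on the centre line of the jaws, within the pads' length; the fingertips stand 19 mm ahead of it and the grasp point (between the pads) is the TCP; z points along the fingers, y is the line along which they close (so a half turn about z gives the same grasp; the last joint's range is limited). The gripper opens to 85 mm and grips with 20 to 120 N. Pads are 22 mm wide; open, the fingers measure 114 mm over their backs; the gripper's body (76 mm by 85 mm) begins 54 mm behind the grasp point. The pads swing forward as they close: fully open they stand 13 mm farther back than shut.
Start: joints at [1.134, 0.477, 0.022, 1.555, -0.011, 1.109, -0.083], TCP at [0.218, -0.639, 0.25] pointing down, gripper open.
Joint ranges: [-2.96, 2.96], [-0.34, 2.1], [-1.41, 1.46], [0.24, 2.44], [-1.37, 4.51], [0.17, 1.92], [-2.96, 2.96]. Speed limits (rad/s): [2.39, 2.39, 3.14, 3.14, 3.14, 3.14, 3.14].

INTERFACE

Orientations are given as a rotation vector (axis times angle).
In Python, from bench import r gives the robot as it stands. The module is installed in compiled form; this text tells all that it offers.
- The arm moves only by the tool arm_command, never from a script. Its argument "rows" is a list of rows, each an object of numbers: "fingers": the opening, from -1 (shut) to 1 (fully open); "x", "y", "z": the shift along the tool's x, y, z in m; "ax", "ay", "az": the turn, a rotation vector about the tool's x, y, z in degrees. In form: [{"fingers": .., "x": .., "y": .., "z": .., "ax": .., "ay": .., "az": ..}, ...]. A call has 1 to 10 rows; each row shifts and turns the commanded pose from where the row before left it, along the tool's axes as they then stand; what a row does not reach is not made up. A row lasts 1/12 s, in which the tool goes at most 41.7 mm and 7.16 degrees, less where a joint would pass 70% of its speed; a pose out of reach is approached as far as the arm can. A call is refused whole if a number of a shift passes 0.0417 or a number of a turn 7.16, either way. A call with a gripper value outside its range is refused whole. The fingers move at their own pace and stop on an object; "grip_force" is the grip in N (left out, the last holds). Time passes only in rows, so rows that do not move let the fingers close. It gives the time, the measured TCP pose, the force, the opening and the grip force at its end, in the units of the state.
- r.get_obs(): the state, without advancing time (a new reading comes with each control period).
- r.grab_frame(name): name is "scene" or "side" or "wrist"; returns a dict with "frame" (384x512x3 uint8, red, green, blue), "depth" (384x512 float32, m along the optical axis (not along the pixel's ray), 0 where there is no reading), "K" (3x3 intrinsics, pixels), "world_from_camera" (4x4, takes a point from camera to world coordinates). Camera axes: x right, y down, z forward; pixel columns grow to the right and rows downward; lengths in m; the calibration is good to about 2 mm. A picture is of the moment at which its call begins.
- r.hand_in(): hands the job in; it is judged then, once.
The state is a dict: "clock": time; "joints": joint angles; "qvel": joint speeds; "tau": joint torques, N m; "tcp_pos": TCP position; "orientation": TCP orientation; "contact_force": force on the tool from outside, world axes, zero at the start; "moment": the same for the moment, N m; "grip_width": finger opening in m; "gripper_force": force on a finger pad.
Only numpy, scipy, OpenCV 4.12 (cv2) and the standard library are available. Lean on these libraries where they do the work, as an engineer would, in place of code of your own. Each camera call takes 0.05 s, during which the arm holds its last target. There are 200 camera calls.

TASK

The small egg in the egg cooker is done before the large one: pick up the kitchen tongs, close their tips on the small egg, lift it out of its ring and hold it up over the middle of the side plate, a good 10 cm above the plate, ready for me to bring an egg cup. The eggs are hot, so touch the small one only with the tongs, and leave the large egg sitting in its ring. Finish while still squeezing the tongs with the egg held in the air; do not put anything down.

Things in the scene. Friction and masses are not known exactly. Their poses are not given: they have to be found in the camera images.
- tongs_grip_left (a point): Steel tongs, 250 mm long, lying on their side, the two arms side by side, sprung apart level with the worktop. This point: middle of the left arm's black grip (left as seen from the hinge; bar 72 long, 18 high, 8 thick), 9 mm above the worktop. x: hinge to tips, y: left, z: up. Take them from above, a finger outside each grip: 54 mm over both grips while open.
- tongs_grip_right (a point): Same point on the right arm. The midpoint of both grip points lies on the tongs' middle line, 88 mm ahead of the hinge, 114 mm short of the tips. Width over the grips there: 54 mm open, tips 85 mm apart; 45 mm: tips 64 mm apart, spring pushes back 4 N; 34 mm: closed on the small egg, spring 6 N, so squeeze with 15 to 25 N (under half the rest reaches the tips); 18 mm: tips meet.
- tongs_tip_left (a point): Middle of the inside of the left arm's cupped black tip, half-way up. The tip is 29 mm long, 18 mm high, 4 mm thick, a shallow V seen from above that centres a round thing.
- tongs_tip_right (a point): The same point on the right arm's tip.
- tongs_hinge (a point): Centre of the tongs' hinge pin (17 mm across) at their rear end, half-way up.
- tongs_arm (a joint): How far the tongs are closed: 0 = open as lying, about 0.22 rad = closed on the small egg, 0.40 = tips meeting. Sprung towards open (about 1.5 N m per rad with 0.19 N m preload).
- small_egg_centre (a point): The small egg (39 mm across, 50 mm tall, 35 g) standing upright in one wire ring of the egg cooker. This point is at its widest height, 22 mm above its lower end, about 82 mm above the worktop while it sits in its ring.
- large_egg_centre (a point): The large egg (47 mm across, 62 mm tall) standing in the opposite ring of the egg cooker, 104 mm from the small one. This point is at its widest height, about 89 mm above the worktop.
- cooker: Egg cooker, a round white base (174 mm across, 51 mm high) with a dial at its front; on it a steel wire rack with six rings, wire top at 68 mm above the worktop, each 104 mm from the one across, the eggs in two opposite rings at its +y and -y sides, and a small wire loop in the middle up to 92 mm. Fixed. Origin at the centre of its underside; the dial faces its -x.
- plate: Pale side plate, 204 mm across, 23 mm high, lying on the worktop to the left or right of the egg cooker. Fixed. Origin at the centre of its underside.

How it is judged:
By the outcome, as a careful person would: the job done as asked, in the order asked, and still so for the second after the job is handed in, while the arm keeps its last pose, push and grip.
It also fails if it takes over 42 s, if anything falls off the work surface, if the arm or the gripper's body presses on something with over 40 N, if the wrist force passes 120 N, or if a joint passes its speed limit or range.

## Working session

There is one attempt and no reset: what is moved stays moved. The work goes in short steps, Python scripts to look and compute and a tool call to move; the robot and the scene stay as the last step left them, time stands still between calls to the robot, and variables do not carry over. Pictures are saved under pics/ and viewed, at most 13 in all, crops included, and the job is handed in when it is done.

Besides the shell and the picture viewer there is one more tool, called after "Call:" by a JSON object that holds its "name" and its "arguments", one argument or row to a line. arm_command: Moves the arm, as the interface text tells. Its arguments: {"type":"object","properties":{"rows":{"type":"array"},"grip_force":{"type":"number"}},"required":["rows"]}

```bash
mkdir -p pics; cat > h.py <<'E'
import numpy as np, cv2
from bench import r
def grab(n,save=None):
    f=r.grab_frame(n)
    np.savez('last_%s.npz'%n,**f)
    if save: cv2.imwrite('pics/'+save,cv2.cvtColor(f['frame'],cv2.COLOR_RGB2BGR))
    return f
def load(n): return dict(np.load('last_%s.npz'%n))
def pw(f,u,v,z=None):
    K,T=f['K'],f['world_from_camera']
    d=np.linalg.inv(K)@[u,v,1.]
    if z is None:
        return T[:3,:3]@(d*f['depth'][int(round(v)),int(round(u))])+T[:3,3]
    w=T[:3,:3]@d; o=T[:3,3]
    return o+w*(z-o[2])/w[2]
E
python3 - <<'E'
from h import *
a=[grab(n)['frame'] for n in('scene','side')]
for n,i in zip(('scene','side'),a): cv2.imwrite('pics/%s0.png'%n,cv2.resize(i[:,:,::-1],(800,600),interpolation=cv2.INTER_CUBIC))
o=r.get_obs();print(o)
E
```

```text
{'clock': 0.1, 'joints': array([ 1.13386516,  0.47775231,  0.02232775,  1.55631648, -0.01152434,
        1.10925796, -0.0830806 ]), 'qvel': array([-0.00017061, -0.00313098, -0.00034707, -0.00114651, -0.00120293,
        0.00118143, -0.0007811 ]), 'tau': array([ 3.90591624e-03, -5.97758424e+01,  1.61310352e+00, -2.81954116e+01,
        1.27829664e-02,  5.01861039e-03, -4.96577840e-06]), 'tcp_pos': array([ 0.21783832, -0.6383814 ,  0.24941446]), 'orientation': array([-3.09766788e+00, -5.14011436e-01,  5.49322332e-04]), 'contact_force': array([-0.44396306,  0.92828598,  0.38002026]), 'moment': array([ 0.00813189, -0.0514709 , -0.00522138]), 'gripper_force': 0.0, 'grip_width': 0.08572495937288613}
```

View pics/scene0.png

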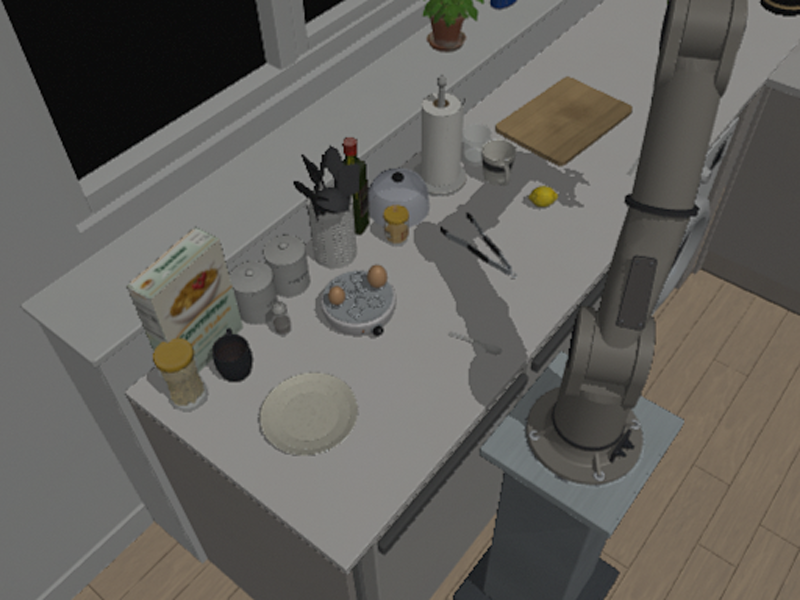

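View pics/side0.png

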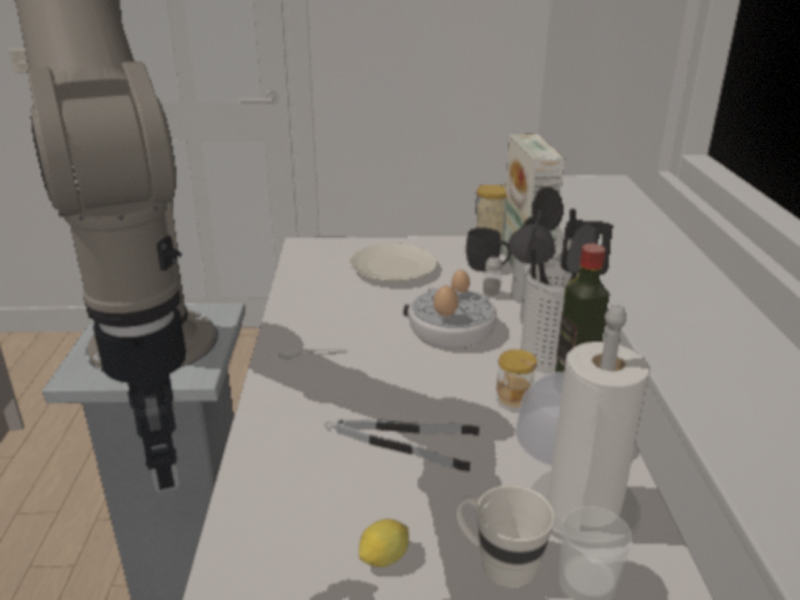

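The scene view shows the tongs with hinge near (513,272) and tips near (446,232) and (470,217). The small egg is at (337,295), the large egg at (377,274) and the plate at (308,413). In the side view the hinge is at (332,426), the grips at (398,427) and (390,446), and the tips at (470,430) and (462,464).

```bash
python3 - <<'E'
from h import *
np.set_printoptions(precision=4,suppress=True)
s=800/512
pts={'scene':dict(hinge=(513,272,.009),tipa=(446,232,.009),tipb=(470,217,.009),small=(337,295,.085),large=(377,274,.092),plate=(308,413,.015)),
'side':dict(hinge=(332,426,.009),gl=(398,427,.015),gr=(390,446,.015),tipl=(470,430,.012),tipr=(462,464,.012),small=(460,281,.085),large=(446,300,.092),plate=(394,264,.015))}
for n in pts:
    f=load(n); print(n,f['world_from_camera'][:3,3])
    for k,(u,v,z) in pts[n].items(): print(k,pw(f,u/s,v/s,z),pw(f,u/s,v/s))
# segments: colour/depth clusters
for n in pts:
    f=load(n);K,T=f['K'],f['world_from_camera']
    vv,uu=np.mgrid[:384,:512];d=f['depth']
    P=np.stack([(uu-K[0,2])/K[0,0]*d,(vv-K[1,2])/K[1,1]*d,d],-1)@T[:3,:3].T+T[:3,3]
    np.save('P_%s.npy'%n,P)
    for k in('small','large'):
        u,v,_=pts[n][k]; c=pw(f,u/s,v/s)
        rgb=f['frame'].astype(int)
        m=(np.linalg.norm(P-c,axis=-1)<.045)&(rgb[...,0]>rgb[...,2]+40)&(P[...,2]>.07)
        Q=P[m]; 
        R=.0195 if k=='small' else .0235
        from scipy.optimize import least_squares
        az,h=(.082,.027) if k=='small' else (.089,.034)
        g=lambda p:np.sqrt(((Q[:,:2]-p)**2).sum(1)/R**2+((Q[:,2]-az)/h)**2)*R-R
        w=least_squares(g,c[:2],loss='soft_l1',f_scale=.002)
        print(n,k,m.sum(),w.x,np.abs(w.fun).mean())
E
```

```text
scene [-0.2465  0.8856  1.3822]
hinge [ 0.3604 -0.2881  0.009 ] [ 0.3605 -0.2883  0.0088]
tipa [ 0.5725 -0.3025  0.009 ] [ 0.5659 -0.293   0.02  ]
tipb [ 0.5562 -0.3858  0.009 ] [ 0.5537 -0.3819  0.0133]
small [0.601  0.0773 0.085 ] [0.5929 0.085  0.0973]
large [ 0.5664 -0.0228  0.092 ] [ 0.5528 -0.0076  0.1136]
plate [0.4752 0.3198 0.015 ] [0.4789 0.3169 0.008 ]
side [ 0.4352 -1.2145  0.7242]
hinge [ 0.3632 -0.2861  0.009 ] [ 0.3633 -0.2869  0.0096]
gl [ 0.4683 -0.2992  0.015 ] [ 0.4684 -0.2972  0.0135]
gr [ 0.4547 -0.3456  0.015 ] [ 0.4549 -0.3358  0.007 ]
tipl [ 0.5823 -0.3059  0.012 ] [ 0.5829 -0.3025  0.0094]
tipr [ 0.5608 -0.3862  0.012 ] [ 0.5603 -0.3892  0.0146]
small [0.6044 0.0798 0.085 ] [0.6015 0.0576 0.0959]
large [ 0.5674 -0.0149  0.092 ] [ 0.5648 -0.0382  0.1043]
plate [0.4781 0.3137 0.015 ] [0.4784 0.326  0.0093]
scene small 74 [0.602  0.0789] 0.0022452475411507177
scene large 106 [ 0.5621 -0.0192] 0.0021747605842866538
side small 109 [0.5988 0.0502] 0.005492624912107477
side large 198 [ 0.5649 -0.0177] 0.0015371194027271635
```

Call:
{"name": "arm_command", "arguments": {
  "rows": [
    {"az": 6.9},
    {"az": 6.9},
    {"az": 6.9},
    {"az": 6.9},
    {"az": 6.9},
    {"x": 0.008,"y": -0.025,"z": 0.005},
    {"x": 0.008,"y": -0.025,"z": 0.005},
    {"x": 0.008,"y": -0.025,"z": 0.005},
    {"x": 0.008,"y": -0.025,"z": 0.005},
    {"x": 0.008,"y": -0.025,"z": 0.005}
  ]
}}

```text
validation failed for argument at $.ro...
```

Call:
{"name": "arm_command", "arguments": {
  "rows": [
    {"x": 0.009,"y": -0.026,"z": 0.007},
    {"x": 0.009,"y": -0.026,"z": 0.007},
    {"x": 0.009,"y": -0.026,"z": 0.007},
    {"x": 0.009,"y": -0.026,"z": 0.007},
    {"x": 0.009,"y": -0.026,"z": 0.007},
    {"x": 0.009,"y": -0.026,"z": 0.007},
    {"x": 0.009,"y": -0.026,"z": 0.007},
    {"x": 0.009,"y": -0.025,"z": 0.007},
    {"x": 0.009,"y": -0.024,"z": 0.007},
    {"x": 0.009,"y": -0.024,"z": 0.007}
  ]
}}

```text
validation failed for argument at $.ro...
```

```bash
cat >> h.py <<'E'
from scipy.spatial.transform import Rotation as Ro
def st():
    o=r.get_obs(); M=Ro.from_rotvec(o['orientation']).as_matrix()
    print('t %.2f'%o['clock'],'tcp',o['tcp_pos'].round(4),'yaw %.2f'%np.degrees(np.arctan2(M[1,0],M[0,0])),'zt',M[:,2].round(3),'q',o['joints'].round(2),'F',o['contact_force'].round(1),'w %.4f g %.1f'%(o['grip_width'],o['gripper_force']))
    return o,M
def to(p,M,o): # world delta in tool axes
    print('tool delta mm',(M.T@(np.array(p)-o['tcp_pos'])*1000).round(1))
E
python3 - <<'E'
from h import *
st(); f=grab('wrist'); print(f['world_from_camera'].round(3))
cv2.imwrite('pics/w1.png',cv2.resize(f['frame'][:,:,::-1],(800,600),interpolation=cv2.INTER_CUBIC))
P=np.load('P_scene.npy').reshape(-1,3)
# occupancy around egg / path, max height in cm, 3cm cells
xs=np.arange(.36,.82,.04);ys=np.arange(-.1,.56,.04)
print('cols y',ys.round(2))
for x in xs:
    print('%.2f'%x,[int(100*np.max(P[(abs(P[:,0]-x)<.02)&(abs(P[:,1]-y)<.02)&(P[:,2]<.6),2],initial=-.01)) for y in ys])
E
```

```text
t 0.10 tcp [ 0.2178 -0.6384  0.2494] yaw 18.84 zt [-0.001  0.001 -1.   ] q [ 1.13  0.48  0.02  1.56 -0.01  1.11 -0.08] F [-0.4  0.9  0.4] w 0.0857 g 0.0
[[ 0.322 -0.913 -0.251  0.28 ]
 [-0.947 -0.311 -0.084 -0.616]
 [-0.001  0.265 -0.964  0.374]
 [ 0.     0.     0.     1.   ]]
cols y [-0.1  -0.06 -0.02  0.02  0.06  0.1   0.14  0.18  0.22  0.26  0.3   0.34
  0.38  0.42  0.46  0.5   0.54]
0.36 [0, 0, 0, 0, 0, 0, 0, 0, 0, 0, 2, 2, 0, 0, 0, 0, 0]
0.40 [0, 0, 0, 0, 0, 0, 0, 0, 2, 2, 2, 2, 2, 2, 0, 0, 0]
0.44 [0, 0, 0, 1, 0, 0, 0, 0, 2, 2, 1, 1, 2, 2, 0, 0, 0]
0.48 [0, 1, 0, 5, 5, 0, 0, 0, 2, 1, 1, 1, 1, 2, 0, 0, 0]
0.52 [0, 0, 10, 7, 7, 7, 0, 0, 2, 2, 1, 1, 2, 2, 0, 0, 0]
0.56 [0, 5, 12, 11, 9, 10, 4, 0, 0, 2, 2, 2, 2, 0, 0, 0, 0]
0.60 [0, 5, 10, 9, 10, 11, 0, 0, 1, 0, 0, 0, 0, 0, 0, 0, 0]
0.64 [0, 4, 7, 6, 7, 5, 0, 4, 0, 0, 9, 8, 8, 0, 0, 1, 0]
0.68 [29, 26, 25, 5, 5, 0, 1, 9, 5, 1, 8, 7, 8, 15, 15, 0, 0]
0.72 [29, 29, 26, 30, 12, 12, 12, 12, 11, 0, 9, 9, 18, 28, 16, 16, 0]
0.76 [30, 28, 24, 30, 14, 12, 12, 13, 29, 29, 29, 29, 29, 29, 15, 0, 0]
0.80 [28, 27, 17, 12, 13, 14, 14, 15, 28, 29, 29, 29, 29, 29, 0, 0, 0]
```

View pics/w1.png

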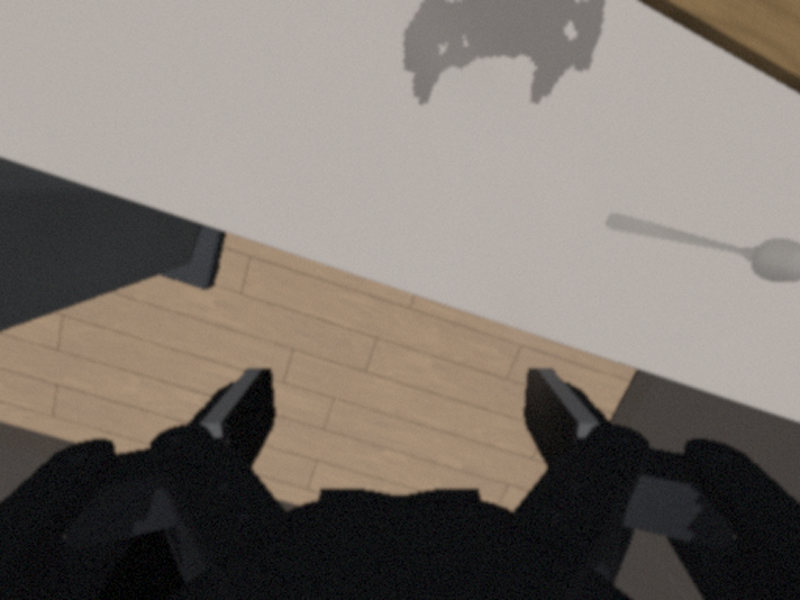

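The move was refused, so the picture still shows the start pose with the open fingers beyond the worktop edge. I'll send rows with every field filled in.

Call:
{"name": "arm_command", "arguments": {
  "rows": [
    {"fingers": 1,"x": 0,"y": 0,"z": 0,"ax": 0,"ay": 0,"az": 6.9},
    {"fingers": 1,"x": 0,"y": 0,"z": 0,"ax": 0,"ay": 0,"az": 6.9},
    {"fingers": 1,"x": 0,"y": 0,"z": 0,"ax": 0,"ay": 0,"az": 6.9},
    {"fingers": 1,"x": 0,"y": 0,"z": 0,"ax": 0,"ay": 0,"az": 6.9},
    {"fingers": 1,"x": 0,"y": 0,"z": 0,"ax": 0,"ay": 0,"az": 6.9},
    {"fingers": 1,"x": 0.008,"y": -0.025,"z": 0.005,"ax": 0,"ay": 0,"az": 0},
    {"fingers": 1,"x": 0.008,"y": -0.025,"z": 0.005,"ax": 0,"ay": 0,"az": 0},
    {"fingers": 1,"x": 0.008,"y": -0.025,"z": 0.005,"ax": 0,"ay": 0,"az": 0},
    {"fingers": 1,"x": 0.008,"y": -0.025,"z": 0.005,"ax": 0,"ay": 0,"az": 0},
    {"fingers": 1,"x": 0.008,"y": -0.025,"z": 0.005,"ax": 0,"ay": 0,"az": 0}
  ]
}}

```text
clock: 0.98
tcp_pos: [0.2907, -0.528, 0.2248]
orientation: [-3.112, 0.428, 0.001]
contact_force: [0.6, -0.1, 0.1]
grip_width: 0.0852
gripper_force: 0.0
```

Call:
{"name": "arm_command", "arguments": {
  "rows": [
    {"fingers": 1,"x": 0.009,"y": -0.025,"z": 0.007,"ax": 0,"ay": 0,"az": 0},
    {"fingers": 1,"x": 0.009,"y": -0.025,"z": 0.007,"ax": 0,"ay": 0,"az": 0},
    {"fingers": 1,"x": 0.009,"y": -0.025,"z": 0.007,"ax": 0,"ay": 0,"az": 0},
    {"fingers": 1,"x": 0.009,"y": -0.025,"z": 0.007,"ax": 0,"ay": 0,"az": 0},
    {"fingers": 1,"x": 0.009,"y": -0.025,"z": 0.007,"ax": 0,"ay": 0,"az": 0},
    {"fingers": 1,"x": 0.009,"y": -0.025,"z": 0.007,"ax": 0,"ay": 0,"az": 0},
    {"fingers": 1,"x": 0.009,"y": -0.025,"z": 0.007,"ax": 0,"ay": 0,"az": 0},
    {"fingers": 1,"x": 0.009,"y": -0.025,"z": 0.007,"ax": 0,"ay": 0,"az": 0},
    {"fingers": 1,"x": 0.009,"y": -0.025,"z": 0.007,"ax": 0,"ay": 0,"az": 0},
    {"fingers": 1,"x": 0.009,"y": -0.025,"z": 0.007,"ax": 0,"ay": 0,"az": 0}
  ]
}}

```text
clock: 1.82
tcp_pos: [0.4448, -0.3117, 0.1549]
orientation: [-3.112, 0.428, 0.0]
contact_force: [-0.4, -0.1, 0.1]
grip_width: 0.085
gripper_force: 0.0
```

```bash
python3 - <<'E'
from h import *
st(); f=grab('wrist')
cv2.imwrite('pics/w2.png',cv2.resize(f['frame'][:,:,::-1],(800,600),interpolation=cv2.INTER_CUBIC))
E
```

```text
t 1.82 tcp [ 0.4448 -0.3117  0.1549] yaw -15.67 zt [-0.  0. -1.] q [ 0.48  0.38  0.02  1.96 -0.01  0.8  -1.34] F [-0.4 -0.1  0.1] w 0.0850 g 0.0
```

View pics/w2.png

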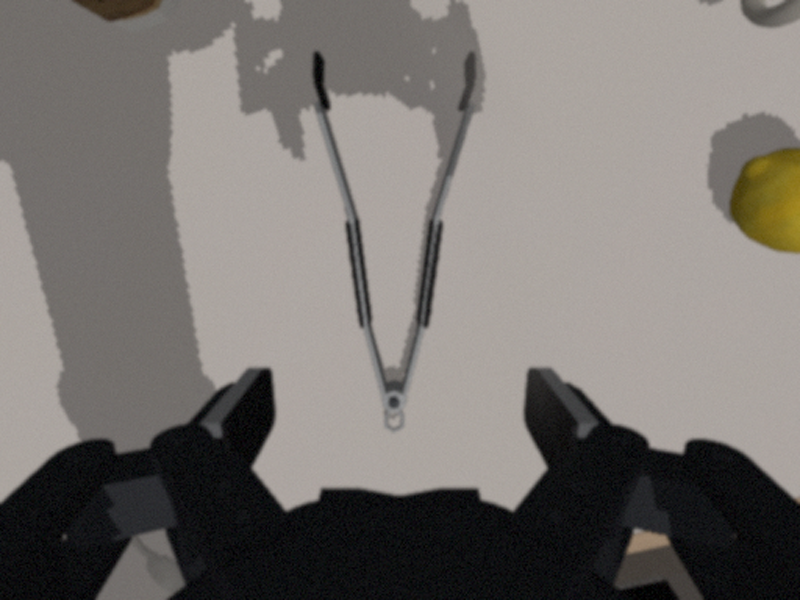

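The wrist view shows the tongs squarely ahead. The hinge is at (394,402), the grip middles at about (359,274) and (430,274), and the tips at (321,80) and (469,80).

```bash
python3 - <<'E'
from h import *
o,M=st(); f=load('wrist'); s=800/512
q={k:pw(f,u/s,v/s,z) for k,(u,v,z) in dict(h=(394,402,.018),gl=(359,274,.015),gr=(430,274,.015),tl=(322,85,.015),tr=(467,85,.015)).items()}
for k in q: print(k,q[k].round(4))
tm=(q['tl']+q['tr'])/2; d=(tm-q['h'])[:2]; L=np.hypot(*d); gm=(q['gl']+q['gr'])/2
print('dir deg',np.degrees(np.arctan2(d[1],d[0])),L,'gripmid',gm, 'from hinge',q['h'][:2]+d/L*.088)
g=q['h'].copy(); g[:2]+=d/L*.088; g[:2]=(g[:2]+gm[:2])/2; g[2]=.021; to(g,M,o)
E
```

```text
t 1.87 tcp [ 0.4483 -0.3057  0.1536] yaw -15.25 zt [ 0.     0.004 -1.   ] q [ 0.48  0.38  0.01  1.96 -0.01  0.8  -1.34] F [ 3.1  4.8 -0.1] w 0.0853 g 0.0
h [ 0.3719 -0.2873  0.018 ]
gl [ 0.4643 -0.2902  0.015 ]
gr [ 0.4519 -0.3342  0.015 ]
tl [ 0.5756 -0.3024  0.015 ]
tr [ 0.553  -0.3825  0.015 ]
dir deg -15.989425118500224 0.20014250639560777 gripmid [ 0.45812394 -0.31222793  0.015     ] from hinge [ 0.45650263 -0.31158149]
tool delta mm [ 10.5   4.2 132.6]
```

Call:
{"name": "arm_command", "arguments": {
  "rows": [
    {"fingers": 1,"x": 0.005,"y": 0.002,"z": 0.02,"ax": 0,"ay": 0,"az": 0},
    {"fingers": 1,"x": 0.003,"y": 0.002,"z": 0.02,"ax": 0,"ay": 0,"az": 0},
    {"fingers": 1,"x": 0,"y": 0,"z": 0.01,"ax": 0,"ay": 0,"az": 0},
    {"fingers": 1,"x": 0,"y": 0,"z": 0,"ax": 0,"ay": 0,"az": 0},
    {"fingers": 1,"x": 0,"y": 0,"z": 0,"ax": 0,"ay": 0,"az": 0},
    {"fingers": 1,"x": 0,"y": 0,"z": 0,"ax": 0,"ay": 0,"az": 0}
  ]
}}

```text
clock: 2.37
tcp_pos: [0.4512, -0.3193, 0.1061]
orientation: [3.112, -0.429, 0.001]
contact_force: [0.4, 0.6, -0.8]
grip_width: 0.0858
gripper_force: 0.0
```

```bash
python3 - <<'E'
from h import *
st(); f=grab('wrist')
cv2.imwrite('pics/w3.png',cv2.resize(f['frame'][:,:,::-1],(800,600),interpolation=cv2.INTER_CUBIC))
E
```

```text
t 2.37 tcp [ 0.4512 -0.3193  0.1061] yaw -15.69 zt [ 0.001 -0.    -1.   ] q [ 0.49  0.46  0.02  1.97 -0.01  0.71 -1.33] F [ 0.4  0.6 -0.8] w 0.0858 g 0.0
```

View pics/w3.png

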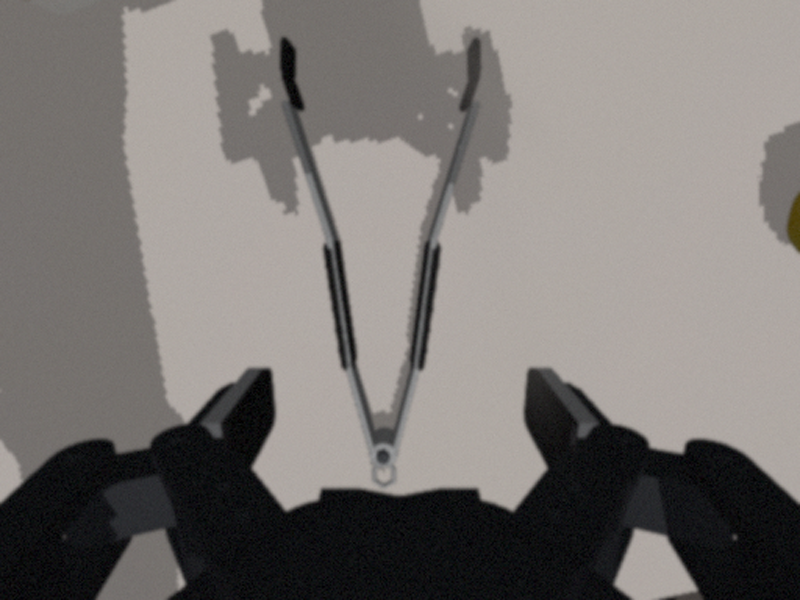

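Now the hinge is at (382,457), the grip middles at (339,305) and (427,305), and the tips at (290,75) and (473,75). The tongs lie slightly left of the jaw centre line.

```bash
python3 - <<'E'
from h import *
o,M=st(); f=load('wrist'); s=800/512
q={k:pw(f,u/s,v/s,z) for k,(u,v,z) in dict(h=(382,457,.018),gl=(339,305,.016),gr=(427,305,.016),tl=(291,75,.016),tr=(472,75,.016)).items()}
for k in q: print(k,q[k].round(4))
tm=(q['tl']+q['tr'])/2; d=(tm-q['h'])[:2]; L=np.hypot(*d); gm=(q['gl']+q['gr'])/2
print('dir deg',np.degrees(np.arctan2(d[1],d[0])),L,'gripmid',gm, 'from hinge',q['h'][:2]+d/L*.088)
g=q['h'].copy(); g[:2]+=d/L*.088; g[:2]=(g[:2]+gm[:2])/2; g[2]=.021; to(g,M,o)
E
```

```text
t 2.42 tcp [ 0.4513 -0.3194  0.1063] yaw -15.69 zt [ 0.001 -0.001 -1.   ] q [ 0.49  0.46  0.02  1.97 -0.01  0.71 -1.33] F [-1.5 -0.3  0.9] w 0.0854 g 0.0
h [ 0.3713 -0.2862  0.018 ]
gl [ 0.4658 -0.29    0.016 ]
gr [ 0.4531 -0.3352  0.016 ]
tl [ 0.5773 -0.3027  0.016 ]
tr [ 0.5545 -0.3834  0.016 ]
dir deg -16.287397194378332 0.2026932246821035 gripmid [ 0.45944529 -0.31256854  0.016     ] from hinge [ 0.45577062 -0.3108741 ]
tool delta mm [ 3.9 -9.1 85.3]
```

Call:
{"name": "arm_command", "arguments": {
  "rows": [
    {"fingers": 1,"x": 0.002,"y": -0.005,"z": 0.02,"ax": 0,"ay": 0,"az": 0.3},
    {"fingers": 1,"x": 0.002,"y": -0.004,"z": 0.02,"ax": 0,"ay": 0,"az": 0.3},
    {"fingers": 1,"x": 0,"y": 0,"z": 0.02,"ax": 0,"ay": 0,"az": 0},
    {"fingers": 1,"x": 0,"y": 0,"z": 0.015,"ax": 0,"ay": 0,"az": 0},
    {"fingers": 1,"x": 0,"y": 0,"z": 0.01,"ax": 0,"ay": 0,"az": 0},
    {"fingers": 1,"x": 0,"y": 0,"z": 0,"ax": 0,"ay": 0,"az": 0},
    {"fingers": 1,"x": 0,"y": 0,"z": 0,"ax": 0,"ay": 0,"az": 0},
    {"fingers": 0.3,"x": 0,"y": 0,"z": 0,"ax": 0,"ay": 0,"az": 0},
    {"fingers": 0.3,"x": 0,"y": 0,"z": 0,"ax": 0,"ay": 0,"az": 0},
    {"fingers": 0.3,"x": 0,"y": 0,"z": 0,"ax": 0,"ay": 0,"az": 0}
  ],
  "grip_force": 20
}}

```text
clock: 3.25
tcp_pos: [0.4579, -0.3117, 0.0213]
orientation: [3.109, -0.444, 0.003]
contact_force: [0.2, 1.4, 1.9]
grip_width: 0.0555
gripper_force: 1.6
```

Call:
{"name": "arm_command", "arguments": {
  "rows": [
    {"fingers": 0.3,"x": 0,"y": 0,"z": 0.002,"ax": 0,"ay": 0,"az": 0},
    {"fingers": 0.1,"x": 0,"y": 0,"z": 0,"ax": 0,"ay": 0,"az": 0},
    {"fingers": 0.05,"x": 0,"y": 0,"z": 0,"ax": 0,"ay": 0,"az": 0},
    {"fingers": 0,"x": 0,"y": 0,"z": 0,"ax": 0,"ay": 0,"az": 0},
    {"fingers": -0.03,"x": 0,"y": 0,"z": 0,"ax": 0,"ay": 0,"az": 0},
    {"fingers": -0.03,"x": 0,"y": 0,"z": 0,"ax": 0,"ay": 0,"az": 0},
    {"fingers": -0.03,"x": 0,"y": 0,"z": 0,"ax": 0,"ay": 0,"az": 0},
    {"fingers": -0.03,"x": 0,"y": 0,"z": 0,"ax": 0,"ay": 0,"az": 0}
  ]
}}

```text
clock: 3.92
tcp_pos: [0.4587, -0.3119, 0.0198]
orientation: [3.109, -0.444, 0.005]
contact_force: [-1.3, 1.2, 11.8]
grip_width: 0.0417
gripper_force: 8.6
```

Call:
{"name": "arm_command", "arguments": {
  "rows": [
    {"fingers": -0.03,"x": 0,"y": 0,"z": -0.003,"ax": 0,"ay": 0,"az": 0},
    {"fingers": -0.03,"x": 0,"y": 0,"z": -0.01,"ax": 0,"ay": 0,"az": 0},
    {"fingers": -0.03,"x": 0,"y": 0,"z": -0.015,"ax": 0,"ay": 0,"az": 0},
    {"fingers": -0.03,"x": 0,"y": 0,"z": -0.02,"ax": 0,"ay": 0,"az": 0},
    {"fingers": -0.03,"x": 0,"y": 0,"z": -0.025,"ax": 0,"ay": 0,"az": 0},
    {"fingers": -0.03,"x": 0,"y": 0,"z": -0.025,"ax": 0,"ay": 0,"az": 0},
    {"fingers": -0.03,"x": 0,"y": 0,"z": -0.02,"ax": 0,"ay": 0,"az": 0},
    {"fingers": -0.03,"x": 0,"y": 0,"z": -0.01,"ax": 0,"ay": 0,"az": 0},
    {"fingers": -0.03,"x": 0,"y": 0,"z": 0,"ax": 0,"ay": 0,"az": 0},
    {"fingers": -0.03,"x": 0,"y": 0,"z": 0,"ax": 0,"ay": 0,"az": 0}
  ]
}}

```text
clock: 4.75
tcp_pos: [0.4571, -0.3112, 0.1462]
orientation: [3.11, -0.444, 0.0]
contact_force: [0.5, -0.2, -1.2]
grip_width: 0.0411
gripper_force: 4.1
```

```bash
python3 - <<'E'
from h import *
st(); w=grab('wrist')['frame']; s=grab('side')['frame']
c=cv2.resize(s[220:330,180:330],(400,300),interpolation=cv2.INTER_CUBIC)
im=np.hstack([cv2.resize(w,(400,300)),c])
cv2.imwrite('pics/c4.png',im[:,:,::-1])
E
```

```text
t 4.75 tcp [ 0.4571 -0.3112  0.1462] yaw -16.26 zt [ 0. -0. -1.] q [ 0.47  0.4   0.02  1.95 -0.01  0.79 -1.36] F [ 0.5 -0.2 -1.2] w 0.0411 g 4.1
```

View pics/c4.png

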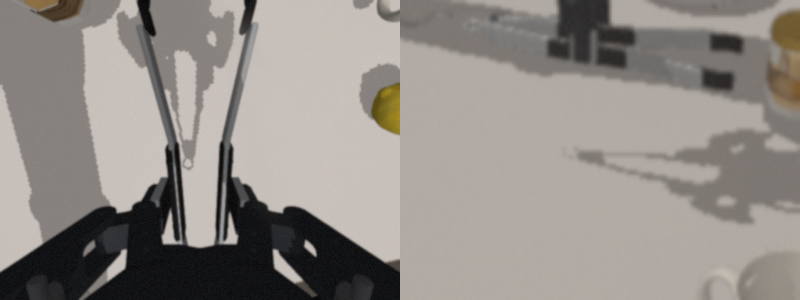

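The tongs are off the worktop, gripped level. In the wrist view the arms lead to tips at about (147,10) and (248,10). In the side crop the tips are at (727,43) and (718,80).

```bash
python3 - <<'E'
from h import *
o,M=st(); f=load('side')
for n,x,y in (('tl',727,43),('tr',718,80),('tl2',735,44),('gl',620,37),('gr',612,59),('hinge',470,24)):
    u=180+(x-400)*150/400; v=220+y*110/300
    print(n,pw(f,u,v).round(4), (M.T@(pw(f,u,v)-o['tcp_pos'])*1000).round(1))
w=load('wrist')
for n,x,y in (('tl',144,8),('tr',251,8),('arml',160,100),('armr',237,100),('gl',176,200),('gr',224,200)):
    u,v=x*1.28,y*1.28
    p=pw(w,u,v); print(n,p.round(4),(M.T@(p-o['tcp_pos'])*1000).round(1))
E
```

```text
t 4.85 tcp [ 0.4564 -0.3108  0.1449] yaw -16.26 zt [-0.002  0.001 -1.   ] q [ 0.47  0.4   0.02  1.95 -0.01  0.79 -1.36] F [-0.5  0.1 -1.1] w 0.0412 g 4.1
tl [ 0.5788 -0.3156  0.1347] [119.  -29.6   9.9]
tr [ 0.5641 -0.373   0.1365] [120.9  29.5   8.1]
tl2 [ 0.5859 -0.316   0.1338] [125.8 -31.2  10.8]
gl [ 0.4855 -0.3065  0.1362] [ 26.8 -12.2   8.6]
gr [ 0.4774 -0.3359  0.1335] [27.2 18.3 11.3]
hinge [ 0.3341 -0.0689  0.0013] [-184.8 -197.9  144.2]
tl [ 0.5704 -0.3139  0.1458] [110.4 -28.9  -1.2]
tr [ 0.5547 -0.3676  0.1457] [110.4  27.1  -1.1]
arml [ 0.5239 -0.3066  0.146 ] [ 63.7 -22.9  -1.2]
armr [ 0.5113 -0.3494  0.1464] [63.6 21.8 -1.7]
gl [ 0.4598 -0.2954  0.1454] [ -1.  -15.7  -0.5]
gr [ 0.4511 -0.3261  0.146 ] [-0.7 16.2 -1.1]
```

Call:
{"name": "arm_command", "arguments": {
  "rows": [
    {"fingers": -0.03,"x": 0,"y": 0,"z": -0.008,"ax": 0,"ay": 0,"az": 4},
    {"fingers": -0.03,"x": 0,"y": 0,"z": -0.012,"ax": 0,"ay": 0,"az": 6},
    {"fingers": -0.03,"x": 0,"y": 0,"z": -0.012,"ax": 0,"ay": 0,"az": 6},
    {"fingers": -0.03,"x": 0,"y": 0,"z": -0.012,"ax": 0,"ay": 0,"az": 6},
    {"fingers": -0.03,"x": 0,"y": 0,"z": -0.008,"ax": 0,"ay": 0,"az": 6},
    {"fingers": -0.03,"x": 0,"y": 0,"z": -0.004,"ax": 0,"ay": 0,"az": 5.7},
    {"fingers": -0.03,"x": -0.01,"y": -0.008,"z": 0,"ax": 0,"ay": 0,"az": 0},
    {"fingers": -0.03,"x": -0.015,"y": -0.012,"z": 0,"ax": 0,"ay": 0,"az": 0},
    {"fingers": -0.03,"x": -0.02,"y": -0.017,"z": 0,"ax": 0,"ay": 0,"az": 0},
    {"fingers": -0.03,"x": -0.02,"y": -0.017,"z": 0,"ax": 0,"ay": 0,"az": 0}
  ]
}}

```text
clock: 5.68
tcp_pos: [0.4557, -0.225, 0.2007]
orientation: [2.849, -1.323, -0.005]
contact_force: [-0.0, -0.0, -1.2]
grip_width: 0.0415
gripper_force: 4.1
```

Call:
{"name": "arm_command", "arguments": {
  "rows": [
    {"fingers": -0.03,"x": -0.02,"y": -0.017,"z": 0,"ax": 0,"ay": 0,"az": 0},
    {"fingers": -0.03,"x": -0.02,"y": -0.017,"z": 0,"ax": 0,"ay": 0,"az": 0},
    {"fingers": -0.03,"x": -0.02,"y": -0.017,"z": 0,"ax": 0,"ay": 0,"az": 0},
    {"fingers": -0.03,"x": -0.02,"y": -0.017,"z": 0,"ax": 0,"ay": 0,"az": 0},
    {"fingers": -0.03,"x": -0.02,"y": -0.017,"z": 0,"ax": 0,"ay": 0,"az": 0},
    {"fingers": -0.03,"x": -0.02,"y": -0.017,"z": 0,"ax": 0,"ay": 0,"az": 0},
    {"fingers": -0.03,"x": -0.02,"y": -0.017,"z": 0,"ax": 0,"ay": 0,"az": 0},
    {"fingers": -0.03,"x": -0.02,"y": -0.017,"z": 0,"ax": 0,"ay": 0,"az": 0},
    {"fingers": -0.03,"x": -0.02,"y": -0.017,"z": 0,"ax": 0,"ay": 0,"az": 0},
    {"fingers": -0.03,"x": -0.02,"y": -0.017,"z": 0,"ax": 0,"ay": 0,"az": 0}
  ]
}}

```text
clock: 6.52
tcp_pos: [0.4567, 0.0376, 0.2009]
orientation: [2.849, -1.32, -0.003]
contact_force: [0.7, 0.1, -1.4]
grip_width: 0.0416
gripper_force: 4.1
```

```bash
python3 - <<'E'
from h import *
o,M=st()
e=np.array([.602,.079,0]); d=M[:,0]; to(list((e-.114*d)[:2])+[.2],M,o)
E
```

```text
t 6.52 tcp [0.4567 0.0376 0.2009] yaw -49.72 zt [-0.003 -0.    -1.   ] q [-0.17  0.19 -0.06  2.1   0.01  0.86 -2.67] F [ 0.7  0.1 -1.4] w 0.0416 g 4.1
tool delta mm [ -51.6 -137.7    0.7]
```

Call:
{"name": "arm_command", "arguments": {
  "rows": [
    {"fingers": -0.03,"x": -0.01,"y": -0.02,"z": 0,"ax": 0,"ay": 0,"az": 0},
    {"fingers": -0.03,"x": -0.008,"y": -0.02,"z": 0,"ax": 0,"ay": 0,"az": 0},
    {"fingers": -0.008,"x": -0.008,"y": -0.02,"z": 0,"ax": 0,"ay": 0,"az": 0},
    {"fingers": -0.03,"x": -0.006,"y": -0.02,"z": 0,"ax": 0,"ay": 0,"az": 0},
    {"fingers": -0.03,"x": -0.005,"y": -0.018,"z": 0,"ax": 0,"ay": 0,"az": 0},
    {"fingers": -0.03,"x": -0.004,"y": -0.015,"z": 0,"ax": 0,"ay": 0,"az": 0},
    {"fingers": -0.03,"x": -0.003,"y": -0.01,"z": 0,"ax": 0,"ay": 0,"az": 0},
    {"fingers": -0.03,"x": 0,"y": -0.006,"z": 0,"ax": 0,"ay": 0,"az": 0},
    {"fingers": -0.03,"x": 0,"y": 0,"z": 0,"ax": 0,"ay": 0,"az": 0},
    {"fingers": -0.03,"x": 0,"y": 0,"z": 0,"ax": 0,"ay": 0,"az": 0}
  ]
}}

```text
clock: 7.35
tcp_pos: [0.5281, 0.1517, 0.2016]
orientation: [2.847, -1.325, -0.001]
contact_force: [-0.2, -0.3, -0.9]
grip_width: 0.0416
gripper_force: 4.1
```

```bash
python3 - <<'E'
from h import *
st(); w=grab('wrist')['frame']
cv2.imwrite('pics/w5.png',cv2.resize(w,(800,600),interpolation=cv2.INTER_CUBIC)[:,:,::-1])
E
```

```text
t 7.35 tcp [0.5281 0.1517 0.2016] yaw -49.93 zt [-0.001 -0.001 -1.   ] q [-0.32  0.33 -0.09  1.9   0.04  0.91 -2.87] F [-0.2 -0.3 -0.9] w 0.0416 g 4.1
```

View pics/w5.png

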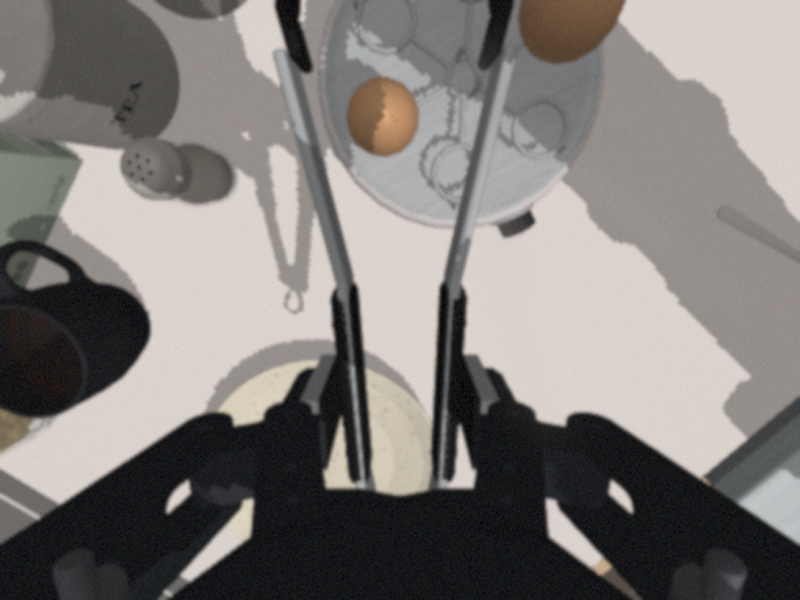

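In the wrist view the small egg is at (383,117) and the tips at (295,35) and (495,35). The wire loop is at (463,72) and the large egg is at the top right.

```bash
python3 - <<'E'
from h import *
from scipy.optimize import least_squares
o,M=st(); f=load('wrist');s=800/512;K,T=f['K'],f['world_from_camera']
print('manual',pw(f,383/s,117/s,.085))
vv,uu=np.mgrid[:384,:512];d=f['depth']
P=np.stack([(uu-K[0,2])/K[0,0]*d,(vv-K[1,2])/K[1,1]*d,d],-1)@T[:3,:3].T+T[:3,3]
m=(np.hypot(uu-383/s,vv-117/s)<21)&(P[...,2]>.078); Q=P[m]
R=.0195;h=.028
g=lambda p:(np.sqrt(((Q[:,:2]-p[:2])**2).sum(1)/R**2+((Q[:,2]-p[2])/h)**2)-1)*R
w=least_squares(g,[.602,.079,.082],loss='soft_l1',f_scale=.002); print('fit',w.x,np.abs(w.fun).mean(),Q[:,2].max())
for n,x,y in (('loop',463,60),('loopmid',463,75),('tl',290,30),('tr',498,30)): print(n,pw(f,x/s,y/s).round(4))
e=w.x; to([*(e-.114*M[:,0]-.0*M[:,1])[:2],.093],M,o)
print('egg, loop in tool',(M.T@(e-o['tcp_pos'])).round(4),(M.T@(pw(f,463/s,60/s)-o['tcp_pos'])).round(4))
for x,y in((290,30),(498,30)): print((M.T@(pw(f,x/s,y/s)-o['tcp_pos'])).round(4))
E
```

```text
t 7.40 tcp [0.5281 0.1513 0.2018] yaw -49.98 zt [-0.001 -0.001 -1.   ] q [-0.32  0.33 -0.09  1.9   0.04  0.91 -2.87] F [-0.8 -0.6 -0.7] w 0.0414 g 4.1
manual [0.60044375 0.07811331 0.085     ]
fit [0.60040593 0.07870129 0.08332922] 0.0008974615079114577 0.326560780441625
loop [0.5873 0.0248 0.0654]
loopmid [0.5828 0.0272 0.0537]
tl [0.6187 0.0885 0.2002]
tr [0.5763 0.0534 0.2014]
tool delta mm [-11.9  -8.8 108.8]
egg, loop in tool [ 0.1021 -0.0088  0.1185] [0.135  0.0358 0.1364]
[ 0.1064 -0.029   0.0016]
[0.106  0.026  0.0004]
```

Call:
{"name": "arm_command", "arguments": {
  "rows": [
    {"fingers": -0.03,"x": -0.006,"y": -0.004,"z": 0,"ax": 0,"ay": 0,"az": 0},
    {"fingers": -0.03,"x": -0.006,"y": -0.0035,"z": 0.005,"ax": 0,"ay": 0,"az": 0},
    {"fingers": -0.03,"x": 0,"y": 0,"z": 0.015,"ax": 0,"ay": 0,"az": 0},
    {"fingers": -0.03,"x": 0,"y": 0,"z": 0.02,"ax": 0,"ay": 0,"az": 0},
    {"fingers": -0.03,"x": 0,"y": 0,"z": 0.015,"ax": 0,"ay": 0,"az": 0},
    {"fingers": -0.03,"x": 0,"y": 0,"z": 0.01,"ax": 0,"ay": 0,"az": 0},
    {"fingers": -0.03,"x": 0,"y": 0,"z": 0.005,"ax": 0,"ay": 0,"az": 0},
    {"fingers": -0.03,"x": 0,"y": 0,"z": 0,"ax": 0,"ay": 0,"az": 0},
    {"fingers": -0.03,"x": 0,"y": 0,"z": 0,"ax": 0,"ay": 0,"az": 0},
    {"fingers": -0.03,"x": 0,"y": 0,"z": 0,"ax": 0,"ay": 0,"az": 0}
  ]
}}

```text
clock: 8.23
tcp_pos: [0.5274, 0.1667, 0.1332]
orientation: [-2.847, 1.326, -0.002]
contact_force: [0.2, 0.9, -0.6]
grip_width: 0.0415
gripper_force: 4.1
```

```bash
python3 - <<'E'
from h import *
o,M=st(); w=grab('wrist')['frame']
print((M.T@(np.array([.6004,.0787,.084])-o['tcp_pos'])).round(4))
cv2.imwrite('pics/w6.png',cv2.resize(w,(800,600),interpolation=cv2.INTER_CUBIC)[:300,:,::-1])
E
```

```text
t 8.23 tcp [0.5274 0.1667 0.1332] yaw -49.96 zt [ 0.002  0.001 -1.   ] q [-0.36  0.42 -0.08  1.95  0.04  0.77 -2.9 ] F [ 0.2  0.9 -0.6] w 0.0415 g 4.1
[0.1143 0.0008 0.0492]
```

View pics/w6.png

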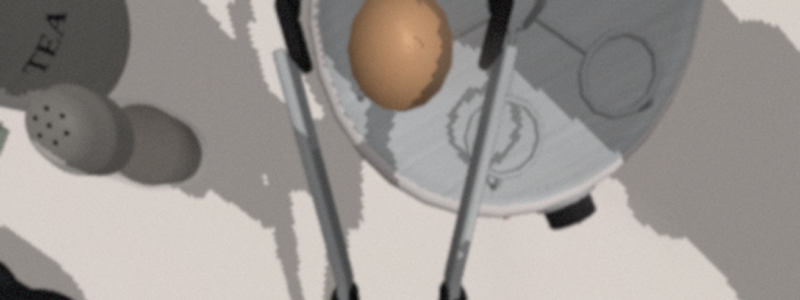

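The egg sits at about (400,50), between the tips at (292,30) and (500,30), so I shift 2 mm along +y and lower.

Call:
{"name": "arm_command", "arguments": {
  "rows": [
    {"fingers": -0.03,"x": 0,"y": 0.002,"z": 0.005,"ax": 0,"ay": 0,"az": 0},
    {"fingers": -0.03,"x": 0,"y": 0,"z": 0.01,"ax": 0,"ay": 0,"az": 0},
    {"fingers": -0.03,"x": 0,"y": 0,"z": 0.01,"ax": 0,"ay": 0,"az": 0},
    {"fingers": -0.03,"x": 0,"y": 0,"z": 0.007,"ax": 0,"ay": 0,"az": 0},
    {"fingers": -0.03,"x": 0,"y": 0,"z": 0.005,"ax": 0,"ay": 0,"az": 0},
    {"fingers": -0.03,"x": 0,"y": 0,"z": 0.002,"ax": 0,"ay": 0,"az": 0},
    {"fingers": -0.03,"x": 0,"y": 0,"z": 0,"ax": 0,"ay": 0,"az": 0},
    {"fingers": -0.03,"x": 0,"y": 0,"z": 0,"ax": 0,"ay": 0,"az": 0}
  ]
}}

```text
clock: 8.95
tcp_pos: [0.5254, 0.1651, 0.0932]
orientation: [2.848, -1.327, -0.0]
contact_force: [0.3, -0.2, -0.9]
grip_width: 0.0415
gripper_force: 4.1
```

```bash
python3 - <<'E'
from h import *
o,M=st(); w=grab('wrist')['frame'];s=grab('side')['frame']
print((M.T@(np.array([.6004,.0787,.084])-o['tcp_pos'])).round(4))
a=cv2.resize(w,(400,300));b=cv2.resize(s[150:240,240:360],(400,300),interpolation=cv2.INTER_CUBIC)
cv2.imwrite('pics/c7.png',np.hstack([a,b])[:,:,::-1])
E
```

```text
t 8.95 tcp [0.5254 0.1651 0.0932] yaw -49.96 zt [-0. -0. -1.] q [-0.36  0.48 -0.07  1.98  0.05  0.69 -2.91] F [ 0.3 -0.2 -0.9] w 0.0415 g 4.1
[ 0.1144 -0.0019  0.0092]
```

View pics/c7.png

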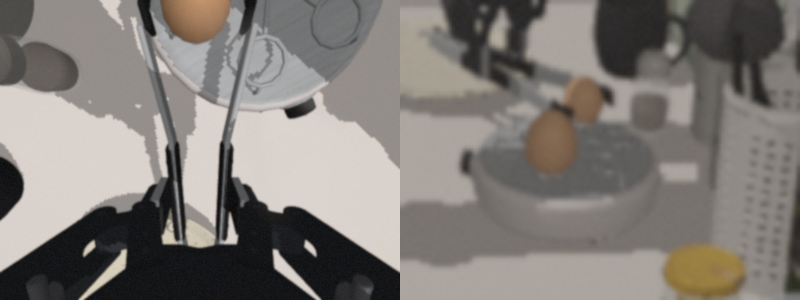

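The egg is centred between the tips in the wrist view (195,10), with the tips at its sides in the side crop (585,100). Closing gently.

Call:
{"name": "arm_command", "arguments": {
  "rows": [
    {"fingers": -0.08,"x": 0,"y": 0,"z": 0,"ax": 0,"ay": 0,"az": 0},
    {"fingers": -0.12,"x": 0,"y": 0,"z": 0,"ax": 0,"ay": 0,"az": 0},
    {"fingers": -0.15,"x": 0,"y": 0,"z": 0,"ax": 0,"ay": 0,"az": 0},
    {"fingers": -0.18,"x": 0,"y": 0,"z": 0,"ax": 0,"ay": 0,"az": 0},
    {"fingers": -0.21,"x": 0,"y": 0,"z": 0,"ax": 0,"ay": 0,"az": 0},
    {"fingers": -0.25,"x": 0,"y": 0,"z": 0,"ax": 0,"ay": 0,"az": 0},
    {"fingers": -0.4,"x": 0,"y": 0,"z": 0,"ax": 0,"ay": 0,"az": 0},
    {"fingers": -0.6,"x": 0,"y": 0,"z": 0,"ax": 0,"ay": 0,"az": 0},
    {"fingers": -0.6,"x": 0,"y": 0,"z": 0,"ax": 0,"ay": 0,"az": 0},
    {"fingers": -0.6,"x": 0,"y": 0,"z": 0,"ax": 0,"ay": 0,"az": 0}
  ],
  "grip_force": 21
}}

```text
clock: 9.88
tcp_pos: [0.5255, 0.1652, 0.0934]
orientation: [-2.847, 1.326, -0.001]
contact_force: [0.4, 0.8, -1.4]
grip_width: 0.0333
gripper_force: 21.1
```

Call:
{"name": "arm_command", "arguments": {
  "rows": [
    {"fingers": -0.6,"x": 0,"y": 0,"z": -0.003,"ax": 0,"ay": 0,"az": 0},
    {"fingers": -0.6,"x": 0,"y": 0,"z": -0.006,"ax": 0,"ay": 0,"az": 0},
    {"fingers": -0.6,"x": 0,"y": 0,"z": -0.009,"ax": 0,"ay": 0,"az": 0},
    {"fingers": -0.6,"x": 0,"y": 0,"z": -0.012,"ax": 0,"ay": 0,"az": 0},
    {"fingers": -0.6,"x": 0,"y": 0,"z": -0.015,"ax": 0,"ay": 0,"az": 0},
    {"fingers": -0.6,"x": 0,"y": 0,"z": -0.018,"ax": 0,"ay": 0,"az": 0},
    {"fingers": -0.6,"x": 0,"y": 0,"z": -0.018,"ax": 0,"ay": 0,"az": 0},
    {"fingers": -0.6,"x": 0,"y": 0,"z": -0.018,"ax": 0,"ay": 0,"az": 0},
    {"fingers": -0.6,"x": 0,"y": 0,"z": -0.014,"ax": 0,"ay": 0,"az": 0},
    {"fingers": -0.6,"x": 0,"y": 0,"z": -0.007,"ax": 0,"ay": 0,"az": 0}
  ]
}}

```text
clock: 10.72
tcp_pos: [0.5262, 0.1653, 0.2165]
orientation: [-2.845, 1.326, -0.004]
contact_force: [-0.2, -0.2, -0.9]
grip_width: 0.0329
gripper_force: 21.0
```

```bash
python3 - <<'E'
from h import *
o,M=st()
f=grab('wrist');s=grab('scene');P=s['world_from_camera'];K=s['K']
e=o['tcp_pos']+.114*M[:,0]-.0015*M[:,1]; e[2]-=.009; print('egg',e)
c=np.linalg.inv(P)@[*e,1]; uv=K@c[:3]/c[2]; print(uv)
u,v=uv[:2].astype(int)
b=cv2.resize(s['frame'][160:300,130:290],(400,350),interpolation=cv2.INTER_CUBIC)
a=cv2.resize(f['frame'],(400,350))
cv2.imwrite('pics/c8.png',np.hstack([a,b])[:,:,::-1])
# plate rim fit (grey-yellow, z~.02) from initial scene
Q=np.load('P_scene.npy').reshape(-1,3); m=(Q[:,2]>.016)&(Q[:,2]<.03)&(np.hypot(Q[:,0]-.477,Q[:,1]-.317)<.115)
from scipy.optimize import least_squares
q=Q[m]; print('rim bbox mid',(q.min(0)+q.max(0))/2,np.ptp(q,axis=0),cv2.minEnclosingCircle(q[:,:2].astype(np.float32)))
E
```

```text
t 10.72 tcp [0.5262 0.1653 0.2165] yaw -49.98 zt [ 0.004  0.001 -1.   ] q [-0.36  0.31 -0.07  1.89  0.03  0.94 -2.89] F [-0.2 -0.2 -0.9] w 0.0329 g 21.0
egg [0.6006154  0.0789906  0.20762587]
[212.57407185 164.61508778   1.        ]
rim bbox mid [0.47142507 0.31880203 0.02267566] [0.20459431 0.20532827 0.01335001] ((0.47279858589172363, 0.31889867782592773), 0.10417958348989487)
```

View pics/c8.png

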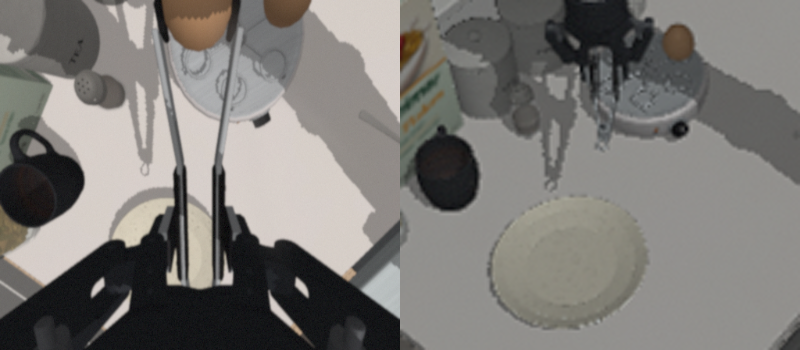

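The egg is held between the tips at (195,20) in the wrist view, clear of the rack, and the large egg is still in its ring. Next I turn and carry it to the plate centre at (0.473, 0.319).

Call:
{"name": "arm_command", "arguments": {
  "rows": [
    {"fingers": -0.6,"x": 0,"y": 0,"z": 0,"ax": 0,"ay": 0,"az": -1.5},
    {"fingers": -0.6,"x": 0,"y": 0,"z": 0,"ax": 0,"ay": 0,"az": -3},
    {"fingers": -0.6,"x": 0,"y": 0,"z": 0,"ax": 0,"ay": 0,"az": -4.5},
    {"fingers": -0.6,"x": 0,"y": 0,"z": 0,"ax": 0,"ay": 0,"az": -5},
    {"fingers": -0.6,"x": 0,"y": 0,"z": 0,"ax": 0,"ay": 0,"az": -5},
    {"fingers": -0.6,"x": 0,"y": 0,"z": 0,"ax": 0,"ay": 0,"az": -5},
    {"fingers": -0.6,"x": 0,"y": 0,"z": 0,"ax": 0,"ay": 0,"az": -5},
    {"fingers": -0.6,"x": 0,"y": 0,"z": 0,"ax": 0,"ay": 0,"az": -5},
    {"fingers": -0.6,"x": 0,"y": 0,"z": 0,"ax": 0,"ay": 0,"az": -4},
    {"fingers": -0.6,"x": 0,"y": 0,"z": 0,"ax": 0,"ay": 0,"az": -2}
  ]
}}

```text
clock: 11.65
tcp_pos: [0.5244, 0.1646, 0.2119]
orientation: [3.129, -0.265, -0.004]
contact_force: [0.8, -0.4, -1.9]
grip_width: 0.0335
gripper_force: 21.0
```

Call:
{"name": "arm_command", "arguments": {
  "rows": [
    {"fingers": -0.6,"x": -0.005,"y": -0.004,"z": 0,"ax": 0,"ay": 0,"az": 0},
    {"fingers": -0.6,"x": -0.01,"y": -0.007,"z": 0,"ax": 0,"ay": 0,"az": 0},
    {"fingers": -0.6,"x": -0.014,"y": -0.01,"z": 0,"ax": 0,"ay": 0,"az": 0},
    {"fingers": -0.6,"x": -0.014,"y": -0.01,"z": 0,"ax": 0,"ay": 0,"az": 0},
    {"fingers": -0.6,"x": -0.014,"y": -0.01,"z": 0,"ax": 0,"ay": 0,"az": 0},
    {"fingers": -0.6,"x": -0.014,"y": -0.01,"z": 0,"ax": 0,"ay": 0,"az": 0},
    {"fingers": -0.6,"x": -0.014,"y": -0.01,"z": 0,"ax": 0,"ay": 0,"az": 0},
    {"fingers": -0.6,"x": -0.014,"y": -0.01,"z": 0,"ax": 0,"ay": 0,"az": 0},
    {"fingers": -0.6,"x": -0.014,"y": -0.01,"z": 0,"ax": 0,"ay": 0,"az": 0},
    {"fingers": -0.6,"x": -0.014,"y": -0.01,"z": 0,"ax": 0,"ay": 0,"az": 0}
  ]
}}

```text
clock: 12.48
tcp_pos: [0.4138, 0.2778, 0.2129]
orientation: [3.129, -0.272, -0.001]
contact_force: [0.1, -0.0, -2.3]
grip_width: 0.0333
gripper_force: 21.0
```

```bash
python3 - <<'E'
from h import *
o,M=st(); e=np.array([.4735,.3185,.209]); to(e-.114*M[:,0]+.0015*M[:,1]+[0,0,.009],M,o)
E
```

```text
t 12.48 tcp [0.4138 0.2778 0.2129] yaw -9.94 zt [-0.001 -0.    -1.   ] q [-0.47  0.25 -0.29  1.99  0.09  0.91 -2.54] F [ 0.1 -0.  -2.3] w 0.0333 g 21.0
tool delta mm [-62.3 -48.9  -5.2]
```

Call:
{"name": "arm_command", "arguments": {
  "rows": [
    {"fingers": -0.6,"x": -0.014,"y": -0.01,"z": 0,"ax": 0,"ay": 0,"az": 0},
    {"fingers": -0.6,"x": -0.014,"y": -0.011,"z": 0,"ax": 0,"ay": 0,"az": 0},
    {"fingers": -0.6,"x": -0.013,"y": -0.01,"z": 0,"ax": 0,"ay": 0,"az": 0},
    {"fingers": -0.6,"x": -0.011,"y": -0.009,"z": 0,"ax": 0,"ay": 0,"az": 0},
    {"fingers": -0.6,"x": -0.008,"y": -0.006,"z": 0,"ax": 0,"ay": 0,"az": 0},
    {"fingers": -0.6,"x": -0.004,"y": -0.003,"z": 0,"ax": 0,"ay": 0,"az": 0},
    {"fingers": -0.6,"x": 0,"y": 0,"z": 0,"ax": 0,"ay": 0,"az": 0},
    {"fingers": -0.6,"x": 0,"y": 0,"z": 0,"ax": 0,"ay": 0,"az": 0},
    {"fingers": -0.6,"x": 0,"y": 0,"z": 0,"ax": 0,"ay": 0,"az": 0},
    {"fingers": -0.6,"x": 0,"y": 0,"z": 0,"ax": 0,"ay": 0,"az": 0}
  ]
}}

```text
clock: 13.32
tcp_pos: [0.362, 0.3352, 0.2132]
orientation: [3.129, -0.275, 0.0]
contact_force: [-0.3, 0.2, -1.9]
grip_width: 0.033
gripper_force: 21.0
```

```bash
python3 - <<'E'
from h import *
o,M=st()
e=o['tcp_pos']+.114*M[:,0]-.0015*M[:,1]; e[2]-=.009; print('egg est',e.round(4))
s=grab('side');f=grab('scene');w=grab('wrist')
for n,g in(('side',s),('scene',f)):
    rgb=g['frame'].astype(int);K,T=g['K'],g['world_from_camera'];d=g['depth']
    vv,uu=np.mgrid[:384,:512]
    P=np.stack([(uu-K[0,2])/K[0,0]*d,(vv-K[1,2])/K[1,1]*d,d],-1)@T[:3,:3].T+T[:3,3]
    m=(rgb[...,0]>rgb[...,2]+40)&(np.linalg.norm(P-e,axis=-1)<.05); q=P[m]
    print(n,m.sum(),q.mean(0).round(3) if m.any() else '',q.min(0).round(3),q.max(0).round(3))
a=cv2.resize(w['frame'],(400,300));b=cv2.resize(f['frame'][170:320,110:310],(400,300));
cv2.imwrite('pics/c9.png',np.hstack([a,b])[:,:,::-1])
E
```

```text
t 13.32 tcp [0.362  0.3352 0.2132] yaw -10.06 zt [ 0. -0. -1.] q [-0.58  0.24 -0.33  2.    0.1   0.91 -2.72] F [-0.3  0.2 -1.9] w 0.0330 g 21.0
egg est [0.4745 0.3168 0.2042]
side 35 [0.479 0.304 0.219] [0.466 0.294 0.211] [0.49  0.315 0.231]
scene 26 [0.471 0.324 0.222] [0.464 0.317 0.209] [0.477 0.334 0.232]
```

View pics/c9.png

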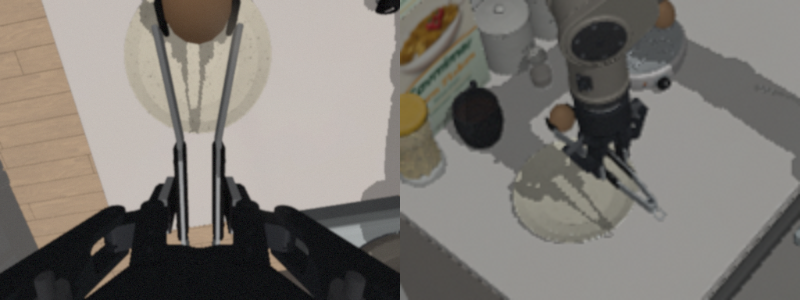

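The egg is held in the tongs at wrist (200,20), over the plate centre and about 16 cm above it. The large egg is still in its ring at scene crop (663,12).

```bash
python3 -c "
from h import *
print(r.hand_in()); st()"
```

```text
the job is handed in; nothing more can be done
None
the job is handed in; nothing more can be done
```

I picked up the tongs, lifted the small egg out of its ring and handed the job in with the egg still squeezed in the tongs (21 N), about 16 cm above the middle of the side plate; the large egg was left in its ring.

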